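Hold the whetstone in the corner of the sharpening station

TASK

I want to sharpen on the pale green whetstone: slide the loose jaw of the sharpening station all the way back, lay the green stone flat, green side up, on the bed alongside the side rail, and push it into the corner so that it bears against the side rail and the end stop at the same time. I will close the jaw on it myself, so finish while still holding the stone pressed firmly into that corner. Leave the black stone, the knife and the other things on the counter where they are.

Things in the scene. Friction and masses are not known exactly. Their poses are not given: they have to be found in the camera images.
- station: Sharpening station, fixed to the counter: black board 110 x 300 mm with an aluminium bed whose flat top is 30 mm above the counter. Origin on the counter, under the middle line of the stone's lane; z up, y along the bed from the end stop towards the sliding jaw, x across the bed towards the side rail (roughly away from the robot). The board spans x -55 to 55 and y -130 to 170 mm.
- corner (a point): The inside corner on the bed (30 mm above the counter) where the bearing faces of the side rail and the end stop meet; axes as the station's. It lies at station x = 30, y = -100 mm. A stone seated in the corner lies along y with its centre line 30 mm from the rail face and its middle 90 mm from the stop face.
- side_rail: Fixed dark steel rail, 12 mm wide, only 10 mm high above the bed, along the far (+x) side of the bed; its bearing face looks to station -x at x = 30 mm and runs from y = -100 to 90 mm. Its frame coincides with the station's. Lower than the stone, so fingers gripping only the upper part of the stone pass over it.
- end_stop: Fixed dark steel end stop across the bed, 16 mm thick, 18 mm high above the bed; its bearing face looks to station +y at y = -100 mm and spans x -30 to 42 mm. Its frame coincides with the station's. The stone drags on the bed and along a fence with friction about equal to the force that presses it there, so a felt push of 10 N is not yet proof that it touches both fences.
- jaw (a joint): Travel of the sliding jaw along the station's +y, in m: 0 = its face is 130 mm from the end stop, 0.085 = all the way back against its limit, face 215 mm from the stop. Slides freely without a spring, needs about 2.5 N, and stays where it is left. The jaw's front block is 56 mm wide, 20 mm high and 14 mm thick.
- jaw_knob (a point): Middle of the red upright round knob on the jaw, 24 mm diameter, 22 mm tall (from 12.5 to 34.5 mm above the bed; this point is 23.5 mm above the bed). It stands 28 mm behind (+y of) the jaw's face and does not turn.
- green_stone: The whetstone to use: a block 60 mm (x) by 180 mm (y) by 32 mm (z), pale green upper half and cream lower half, 0.5 to 0.85 kg, loose. Origin at the centre of its underside. It begins lying on the white board, 12 mm above the counter. It is used green side up, as it begins; either end may face the end stop.
- black_stone: Another whetstone of the same size, charcoal over grey, lying beside the green one on the white board, their middles about 120 mm apart; the two may be either way round. Not to be moved.
- board: White plastic board 260 (x) x 220 (y) x 12 mm, fixed on the counter, on which both stones lie, about along its x axis. Origin at the centre of its underside.
- knife: Chef's knife lying flat at the back, about 330 mm long along its y axis, grey blade, pale wooden handle. Not to be moved.
- bottle_cream: Squeeze bottle, 62 mm diameter, 198 mm tall, cream coloured. Origin at its underside. Not to be moved.
- bottle_orange: Squeeze bottle, same size, orange. Not to be moved.
- bottle_brown: Squeeze bottle, same size, dark brown. Not to be moved.
- tub: Small white lidded tub, 74 mm diameter, 42 mm tall. Not to be moved.
- bowl: Steel bowl, 130 mm diameter, 60 mm tall. Not to be moved.

How it is judged:
On the way, in this order (a step that is already met when the one before it is completed fails the run):
1. the jaw is slid back (joint over 0.075 m) while the green stone is not yet on the bed (value of joint jaw above 0.075 m and horizontal distance between green_stone and corner above 0.13 m), for 0.1 s.
2. the green stone rests on the bed, lying along it (z of green_stone in the frame of corner below 0.006 m and horizontal distance between green_stone and corner below 0.13 m and angle between the y axis of green_stone and the y axis of station, either way round below 0.3 rad), for 0.05 s.
At the end, for the whole second after the job is handed in: The green stone, green side up, lies flat on the bed (3 mm), square to the station (0.025 rad), its middle within 4 mm of its seat, pressing on the side rail and on the end stop with over 2 N each, still pressed by the fingers (over 2 N), at rest; the jaw is back (over 0.075 m) (contact force between green_stone and side_rail above 2 N and contact force between green_stone and end_stop above 2 N and contact force between the fingers and green_stone above 2 N and x of green_stone in the frame of corner between -0.034 and -0.026 m and y of green_stone in the frame of corner between 0.086 and 0.094 m and z of green_stone in the frame of corner between -0.003 and 0.003 m and angle between the y axis of green_stone and the y axis of station, either way round below 0.025 rad and angle between green_stone's own z axis and vertical below 0.035 rad and linear speed of green_stone below 0.01 m/s and value of joint jaw above 0.075 m); the arm keeps its last pose, push and grip.
It fails at once if a bystander (black stone, knife, bottle, tub or bowl) is moved more than 25 mm (distance of any of black_stone, knife, bottle_cream, bottle_orange, bottle_brown, tub, bowl from where it was at the start of the episode above 0.025 m).
It also fails if it takes over 64 s, if anything falls off the work surface, if the arm or the gripper's body presses on something with over 40 N, if the wrist force passes 120 N, or if a joint passes its speed limit or range.

ROBOT

A 7-joint arm with a two-finger parallel gripper is mounted at the origin on the work surface. World frame = base frame: x ahead of the robot, y to its left, z up, the work surface at z = 0. Lengths are in m, angles in rad, forces in N, time in s.
With the tool pointing down it reaches from about 0.425 to 0.875 m from the base axis. Payload 8.4 kg.
Tool frame: the origin (TCP) lies midway between the tips of the shut fingers; the grasp point (between the pads) lies r.hold_point_z behind it (r.hold_point_z is the distance from the TCP to the grasp point, in m); y points along the fingers, x is the direction in which the jaws open and shut, and the axes are right-handed (so a half turn about y gives the same grasp; the last joint's range is limited). The gripper opens to 85 mm and grips with 20 to 120 N. Pads are 22 mm wide; open, the fingers measure 114 mm over their backs; the gripper's body (76 mm by 85 mm) begins 54 mm behind the grasp point. The pads swing forward as they close: fully open they stand 13 mm farther back than shut.
Start: joints at [-1.275, 0.333, 0.04, 1.465, -0.013, 1.343, -0.059], TCP at [0.25, 0.6, 0.231] pointing down, gripper open.
Joint ranges: [-2.58, 2.58], [-0.38, 2.09], [-1.3, 1.39], [0.25, 2.4], [-1.5, 4.64], [0.08, 2.09], [-2.65, 2.65]. Speed limits (rad/s): [2.22, 2.22, 2.79, 2.79, 3.14, 3.14, 3.14].

INTERFACE

Orientations are given as [roll, pitch, yaw] about the fixed x, y, z axes, in that order (R = Rz(yaw) Ry(pitch) Rx(roll)).
In Python, from rig import r, get_image, camera_params gives the robot as it stands.
- The arm moves only by the tool step_arm, never from a script. Its argument "motion" is one flat list of numbers, 7 for each row, row after row: the shift along the tool's x, y, z in m, then the turn, a rotation vector about the tool's x, y, z in rad, then the opening, from 0 (shut) to 1 (fully open). In form: [x, y, z, rx, ry, rz, hand, x, y, z, rx, ry, rz, hand, ...]. A call has 1 to 12 rows; each row shifts and turns the commanded pose from where the row before left it, along the tool's axes as they then stand; what a row does not reach is not made up. A row lasts 1/10 s, in which the tool goes at most 50 mm and 8.59 degrees, less where a joint would pass 70% of its speed; a pose out of reach is approached as far as the arm can. A call is refused whole if a number of a shift passes 0.05 or a number of a turn 0.15, either way. A call with a gripper value outside its range is refused whole. The fingers move at their own pace and stop on an object; "grip_force" is the grip in N (left out, the last holds). Time passes only in rows, so rows that do not move let the fingers close. It gives the time, the measured TCP pose, the force and the opening at its end, in the units of the state.
- r.get_obs(): the state, without advancing time (a new reading comes with each control period).
- get_image(name): name is "side" or "top" or "wrist"; returns the picture (480x640x3 uint8, blue, green, red); there is no depth.
- camera_params(name): a dict with "camera_matrix" (3x3 intrinsics, pixels), "position" and "orientation" of the camera in the world. Camera axes: x right, y down, z forward; pixel columns grow to the right and rows downward; lengths in m; the calibration is good to about 2 mm. A picture is of the moment at which its call begins: read the wrist's pose just before it. camera_params takes no time and is no camera call; for the wrist camera it gives the pose at the moment of the call.
- r.sign_off(): hands the job in, once; it reports no verdict.
The state is a dict: "time_s": time; "qpos": joint angles; "qvel": joint speeds; "effort": joint torques, N m; "eef_pos": TCP position; "tool_rot": TCP orientation; "force": force on the tool from outside, world axes, zero at the start; "wrist_torque": the same for the moment, N m; "opening": finger opening in m.
Only numpy, scipy, OpenCV 4.12 (cv2) and the standard library are available. Lean on these libraries where they do the work, as an engineer would, in place of code of your own. Each camera call takes 0.05 s, during which the arm holds its last target.

## Working session

There is one attempt and no reset: what is moved stays moved. The work goes in short steps, Python scripts to look and compute and a tool call to move; the robot and the scene stay as the last step left them, time stands still between calls to the robot, and variables do not carry over. Pictures are saved under pics/ and viewed, and the job is handed in when it is done.

Besides the shell and the picture viewer there is one more tool, called after "Call:" in YAML: its name, and indented under it one key for each argument. step_arm: Moves the arm, as the interface text tells. Its arguments: {"type":"object","properties":{"motion":{"type":"array","items":{"type":"number"}},"grip_force":{"type":"number"}},"required":["motion"]}

```bash
ls; mkdir -p pics
python3 - <<'E'
from rig import r,get_image,camera_params
import cv2
o=r.get_obs();print(o);print(r.hold_point_z)
for n in("side","top","wrist"):
    p=camera_params(n);print(n,p)
    cv2.imwrite(f"pics/{n}0.png",get_image(n))
E
```

```text
pics
{'time_s': 0.0, 'qpos': array([-1.2751846 ,  0.33393474,  0.03989451,  1.46625001, -0.01340659,
        1.34327942, -0.05847888]), 'qvel': array([ 0.00104738,  0.00089598,  0.00053258,  0.00142144, -0.00097071,
       -0.00030898,  0.00037244]), 'effort': array([-2.48986616e-04, -6.58550835e+01,  1.36534844e+00, -4.05569565e+01,
        1.67447270e-02,  1.26726273e-02,  4.98186665e-06]), 'eef_pos': array([0.24987864, 0.5995749 , 0.23041654]), 'tool_rot': array([-1.57090676,  0.00160146,  1.17596762]), 'force': array([ 0.61186462, -0.01691348, -0.57067581]), 'wrist_torque': array([-0.02530004,  0.02359906, -0.02502875]), 'opening': 0.08550648450442513}
0.0187
side {'camera_matrix': array([[487.6961787 ,   0.        , 323.67171637],
       [  0.        , 487.6961787 , 236.34519342],
       [  0.        ,   0.        ,   1.        ]]), 'position': array([ 0.41656207, -0.93742299,  0.77644427]), 'orientation': array([-2.20307389, -0.0048143 , -0.18414824])}
top {'camera_matrix': array([[457.03257124,   0.        , 324.83963778],
       [  0.        , 457.03257124, 241.66489297],
       [  0.        ,   0.        ,   1.        ]]), 'position': array([ 0.36515116, -0.01574373,  1.36570388]), 'orientation': array([-2.96892363,  0.02835878, -1.59050988])}
wrist {'camera_matrix': array([[427.17369027,   0.        , 310.62165896],
       [  0.        , 427.17369027, 238.75552143],
       [  0.        ,   0.        ,   1.        ]]), 'position': array([0.18556425, 0.62621422, 0.37325997]), 'orientation': array([2.86269705e+00, 2.84333277e-03, 1.17616290e+00])}
```

View pics/top0.png

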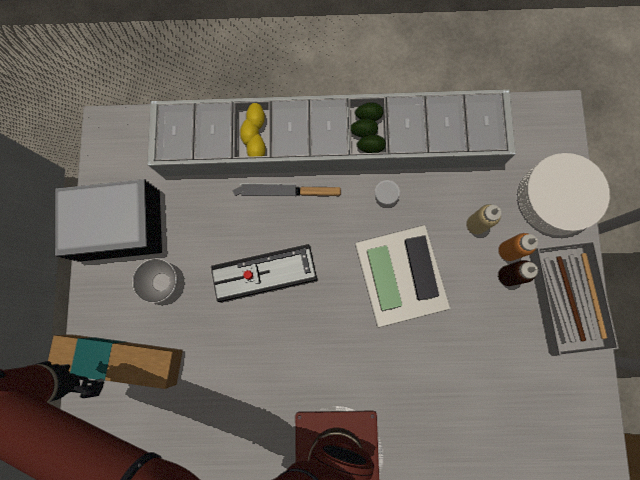

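View pics/side0.png

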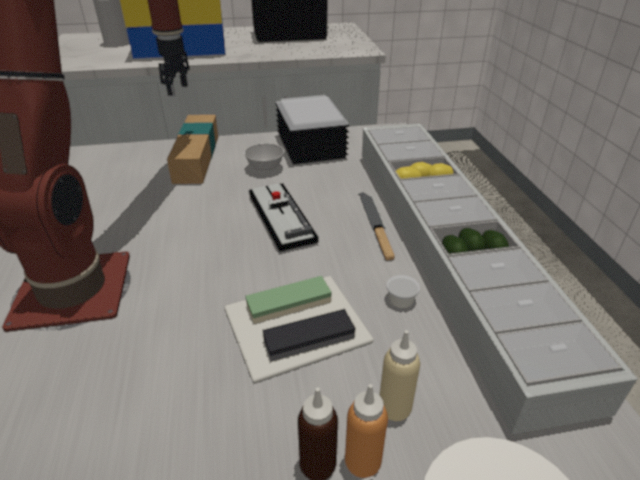

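View pics/wrist0.png

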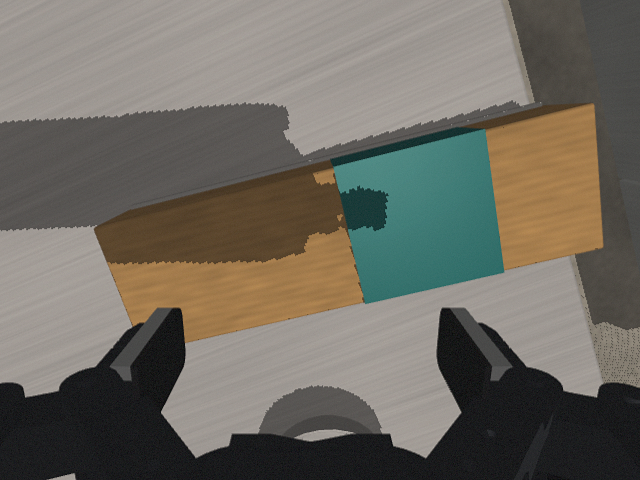

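```bash
cat > h.py <<'E'
import numpy as np,cv2
from scipy.spatial.transform import Rotation as Ro
def ray(px,p,z):
    K=p['camera_matrix'];R=Ro.from_euler('xyz',p['orientation']).as_matrix();c=np.array(p['position'])
    px=np.atleast_2d(px).astype(float)
    d=(R@np.linalg.inv(K)@np.c_[px,np.ones(len(px))].T).T
    return c+d*((z-c[2])/d[:,2])[:,None]
def blob(m):
    m=cv2.morphologyEx(m.astype(np.uint8),cv2.MORPH_OPEN,np.ones((3,3)))
    cs,_=cv2.findContours(m,cv2.RETR_EXTERNAL,cv2.CHAIN_APPROX_NONE)
    return max(cs,key=cv2.contourArea)
def rect(c,p,z):
    w=ray(c[:,0,:],p,z)[:,:2]
    (cx,cy),(a,b),t=cv2.minAreaRect((w*1000).astype(np.float32))
    if a<b: a,b,t=b,a,t+90
    return cx,cy,a,b,t  # long axis direction t deg
def masks(im):
    B,G,R=[im[...,i].astype(int) for i in range(3)]
    return dict(green=(G>R+15)&(G>B+15)&(G>80),red=(R>120)&(G<80)&(B<80))
E
python3 - <<'E'
from h import *
from rig import camera_params
im=cv2.imread('pics/top0.png');p=camera_params('top')
m=masks(im);
c=blob(m['green'][200:350,340:450]);c=c+np.array([340,200]);print('green',rect(c,p,.044))
c=blob(m['red'][240:310,210:320]);c=c+np.array([210,240]);print('knob',rect(c,p,.062))
# station outline: by hand
print(ray([[213,265],[309,246],[317,281],[220,300]],p,.012))
print(ray([[356,244],[426,227],[449,308],[380,326]],p,.012))
cv2.imwrite('pics/crop.png',cv2.resize(im[235:310,205:325],None,fx=6,fy=6,interpolation=cv2.INTER_CUBIC))
E
```

```text
green (488.7076721191406, -151.49725341796875, 178.59970092773438, 58.72227478027344, 11.85378646850586)
knob (504.4701843261719, 242.41078186035156, 17.61783218383789, 17.300430297851562, 88.71516418457031)
[[0.53923105 0.35520563 0.012     ]
 [0.59000038 0.06587085 0.012     ]
 [0.48426529 0.04357195 0.012     ]
 [0.43437653 0.33196606 0.012     ]]
[[ 0.59263759 -0.07533677  0.012     ]
 [ 0.63928365 -0.28696281  0.012     ]
 [ 0.39713013 -0.3396618   0.012     ]
 [ 0.34951597 -0.13732612  0.012     ]]
```

View pics/crop.png

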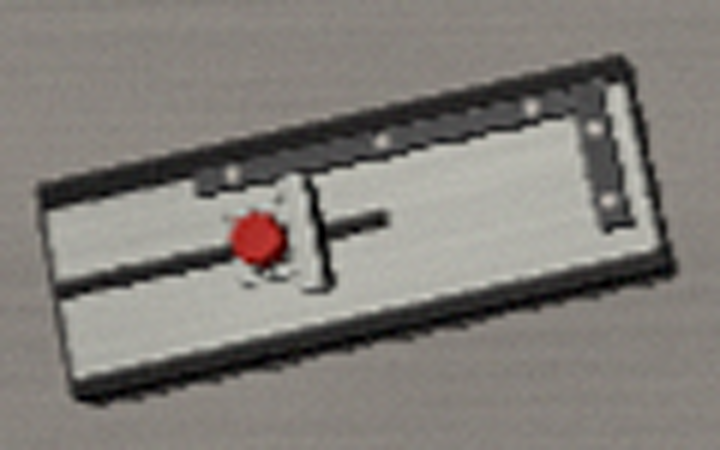

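```bash
cat >> h.py <<'E'
def plan(pos,yaw_deg,n,hand,start=None,nr=4):
    """rows (tool axes) from measured/commanded pose to pos / yaw, tool down"""
    from rig import r
    o=r.get_obs()
    p0,R0=(np.array(o['eef_pos']),Ro.from_euler('xyz',o['tool_rot'])) if start is None else start
    R1=Ro.from_euler('xyz',[-np.pi/2,0,np.deg2rad(yaw_deg)])
    dv=(R0.inv()*R1).as_rotvec()
    dp=(np.array(pos)-p0)/n
    R=R0;out=[]
    for i in range(n):
        row=np.r_[R.inv().apply(dp),dv/n,hand]
        row=np.round(row,nr);out.append(row);R=R*Ro.from_rotvec(row[3:6])
    print('max',np.abs(np.array(out)).max(0))
    print('['+', '.join(', '.join(f'{v:g}' for v in q) for q in out)+']')
E
python3 -c "
from h import *
plan([.512,.2,.23],10,11,0)"
```

```text
max [0.0244 0.0001 0.0434 0.0001 0.091  0.0001 0.    ]
[-0.0244, 0.0001, -0.036, 0.0001, 0.091, -0.0001, 0, -0.021, 0.0001, -0.038, 0.0001, 0.091, -0.0001, 0, -0.0175, 0.0001, -0.0398, 0.0001, 0.091, -0.0001, 0, -0.0138, 0.0001, -0.0412, 0.0001, 0.091, -0.0001, 0, -0.01, 0.0001, -0.0423, 0.0001, 0.091, -0.0001, 0, -0.0061, 0.0001, -0.043, 0.0001, 0.091, -0.0001, 0, -0.0021, 0.0001, -0.0434, 0.0001, 0.091, -0.0001, 0, 0.0018, 0.0001, -0.0434, 0.0001, 0.091, -0.0001, 0, 0.0057, 0, -0.0431, 0.0001, 0.091, -0.0001, 0, 0.0096, 0, -0.0424, 0.0001, 0.091, -0.0001, 0, 0.0134, 0, -0.0413, 0.0001, 0.091, -0.0001, 0]
```

Call:
step_arm:
  motion: [-0.0244,0,-0.036,0,0.091,0,0,-0.021,0,-0.038,0,0.091,0,0,-0.0175,0,-0.04,0,0.091,0,0,-0.014,0,-0.041,0,0.091,0,0,-0.01,0,-0.042,0,0.091,0,0,-0.006,0,-0.043,0,0.091,0,0,-0.002,0,-0.0434,0,0.091,0,0,0.002,0,-0.0434,0,0.091,0,0,0.0057,0,-0.043,0,0.091,0,0,0.0096,0,-0.042,0,0.091,0,0,0.0134,0,-0.041,0,0.091,0,0,0,0,0,0,0,0,0]

```text
time_s: 1.35
eef_pos: [0.5147, 0.1946, 0.2315]
tool_rot: [-1.573, -0.001, 0.163]
force: [-0.1, 0.3, 0.0]
opening: 0.0002
```

Run:
```python
from rig import r,get_image,camera_params
import cv2,numpy as np,pickle
o=r.get_obs();p=camera_params('wrist')
im=get_image('wrist');cv2.imwrite("pics/w1.png",im);pickle.dump((p,o),open('w1.pkl','wb'))
print(o['eef_pos'],np.degrees(o['tool_rot']),o['time_s'],o['opening'],o['qpos'])
```

```text
[0.51465233 0.19455396 0.23147038] [-9.01353850e+01 -5.73867609e-02  9.33985048e+00] 1.35 0.00023123226455814224 [-0.83910401  0.12862021  0.4358388   1.72990722 -0.05367291  1.29494952
 -0.22881096]
```

View pics/w1.png

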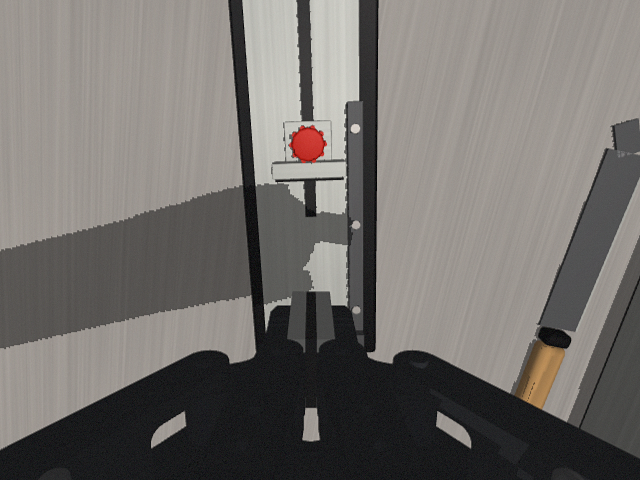

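Run:
```python
from h import *
import pickle
p,o=pickle.load(open('w1.pkl','rb'));im=cv2.imread('pics/w1.png');g=cv2.cvtColor(im,cv2.COLOR_BGR2GRAY).astype(int)
print(p['position'])
c=blob(masks(im)['red']);(cx,cy),rad=cv2.minEnclosingCircle(c);print('knob px',cx,cy,rad,ray([cx,cy],p,.0645))
pts=[]
for y in list(range(108,200,4))+list(range(246,300,4)):
    row=g[y,335:357];d=np.diff(row);i=d.argmin();pts.append((335+i+.5,y))
w=ray(pts,p,.040)[:,:2]
for _ in range(3):
    vx,vy,x0,y0=cv2.fitLine((w*1000).astype(np.float32),cv2.DIST_HUBER,0,.01,.01).ravel()
    res=(w*1000-[x0,y0])@[-vy,vx]; w=w[abs(res)<2]
if vy<0: vx,vy=-vx,-vy
print('rail dir deg',np.degrees(np.arctan2(vy,vx))-90,'pt',x0,y0,res.std(),len(w))
th=np.arctan2(vy,vx)-np.pi/2
ux=np.array([np.cos(th),np.sin(th)]);uy=np.array([-ux[1],ux[0]])
k=ray([cx,cy],p,.0645)[0,:2]*1000
print('rail-knob x dist (expect 30)',(np.array([x0,y0])-k)@ux)
# rail end (y=90): top row about 101 ; knob jaw
e=ray([[355,101.5]],p,.040)[0,:2]*1000
print('rail end',e,'knob y in station',(k-e)@uy+90)
# face front edge
f=ray([[308,163]],p,.05)[0,:2]*1000;print('face y',(f-e)@uy+90)
org=e+ ((np.array([x0,y0])-e)@ux-30)*ux-90*uy
print('origin',org,'corner',org+30*ux-100*uy,'seat',org-10*uy)
```

```text
[0.50302702 0.2631695  0.37409383]
knob px 307.260009765625 143.83999633789062 18.906522750854492 [[0.50418787 0.24349555 0.0645    ]]
rail dir deg 11.338043 pt 541.2447 203.77957 0.6666148815941544 37
rail-knob x dist (expect 30) 28.52557919357996
rail end [534.42855665 278.16897208] knob y in station 61.948486804345634
face y 46.94463527022576
origin [514.92112661 182.4661588 ] corner [563.9953816   90.31564468] seat [516.88709904 172.66131585]
```

Call:
step_arm:
  motion: [-0.001,0.045,-0.002,0,-0.029,0,0,0,0.045,-0.003,0,0,0,0,0,0.045,0,0,0,0,0,0,0.04,0,0,0,0,0,0,0.015,0,0,0,0,0,0,0,0,0,0,0,0]
  grip_force: 40

```text
time_s: 2.0
eef_pos: [0.51, 0.1964, 0.0396]
tool_rot: [-1.572, 0.004, 0.206]
force: [-0.4, 0.1, 1.0]
opening: -0.0001
```

Call:
step_arm:
  motion: [0,0,0.01,0,0,0,0,0,0,0.012,0,0,0,0,0,0,0.012,0,0,0,0,0,0,0.012,0,0,0,0,0,0,0.012,0,0,0,0,0,0,0.012,0,0,0,0]

```text
time_s: 2.6
eef_pos: [0.4976, 0.2661, 0.0419]
tool_rot: [-1.57, -0.001, 0.204]
force: [2.4, -3.5, 2.9]
opening: -0.0002
```

Call:
step_arm:
  motion: [0,0,0.01,0,0,0,0,0,0,0.008,0,0,0,0,0,0,0.005,0,0,0,0]

```text
time_s: 2.9
eef_pos: [0.4929, 0.2862, 0.0411]
tool_rot: [-1.573, 0.001, 0.204]
force: [2.6, -17.2, 7.9]
opening: 0.0
```

Call:
step_arm:
  motion: [0,0,0.003,0,0,0,0,0,0,0,0,0,0,0]

```text
time_s: 3.1
eef_pos: [0.4929, 0.2861, 0.0412]
tool_rot: [-1.576, 0.002, 0.201]
force: [0.4, -15.3, 8.8]
opening: -0.0001
```

Call:
step_arm:
  motion: [0,0,-0.01,0,0,0,0,0,-0.02,-0.04,0,0,0,0,0,-0.045,-0.045,0,0,0,0.5,0,-0.045,-0.045,0,0,0,1,0,-0.045,-0.045,0,0,0,1,0,-0.04,-0.045,0,0,0,1,0,0,-0.045,0,0,0,1,0,0,0,0,0,0,1]

```text
time_s: 3.9
eef_pos: [0.5416, 0.0504, 0.202]
tool_rot: [-1.572, -0.002, 0.196]
force: [0.2, -0.5, -0.4]
opening: 0.0848
```

Run:
```python
from rig import r,get_image,camera_params
import cv2,numpy as np,pickle
o=r.get_obs();p=camera_params('wrist')
im=get_image('wrist');cv2.imwrite("pics/w2.png",im);pickle.dump((p,o),open('w2.pkl','wb'))
print(o['eef_pos'],np.degrees(o['tool_rot']),o['time_s'],o['opening'],abs(o['qvel']).max())
```

```text
[0.54162929 0.05041216 0.2019598 ] [-90.04330992  -0.13938356  11.23225093] 3.9 0.08480622633768795 0.08225024659667493
```

View pics/w2.png

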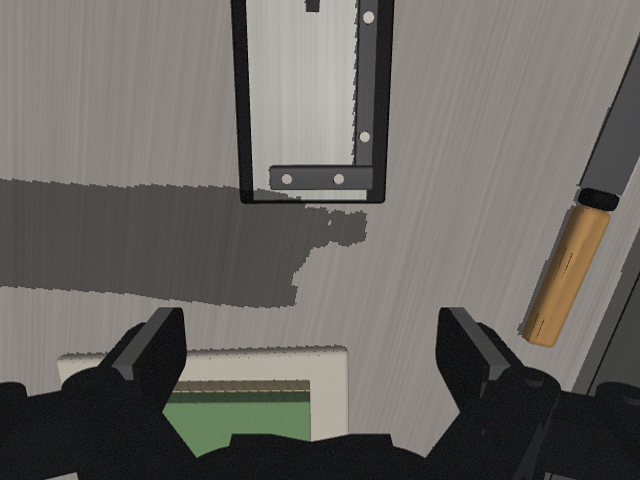

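Run:
```python
from h import *
import pickle
p,o=pickle.load(open('w2.pkl','rb'));im=cv2.imread('pics/w2.png');g=cv2.cvtColor(im,cv2.COLOR_BGR2GRAY).astype(int)
print(g[60,345:375]);print(g[158:195,310])
def fit(w):
    for _ in range(3):
        vx,vy,x0,y0=cv2.fitLine((w*1000).astype(np.float32),cv2.DIST_HUBER,0,.01,.01).ravel()
        res=(w*1000-[x0,y0])@[-vy,vx]; w=w[abs(res)<1.5]
    return np.array([vx,vy]),np.array([x0,y0]),res.std(),len(w)
pr=[]
for y in range(5,150,3):
    # rail top's left edge: last column below 125 -> from right
    row=g[y,348:364]; d=np.diff(row)
    pr.append((348+d.argmin()+.5,y))
d1,q1,s,n=fit(ray(pr,p,.040)[:,:2]);print('rail',np.degrees(np.arctan(-d1[0]/d1[1])),q1,s,n)
ps=[(x,155+np.diff(g[155:175,x]).argmin()+.5) for x in range(275,345,3)]
d2,q2,s,n=fit(ray(ps,p,.048)[:,:2]);print(ps[:3]);print('stop',np.degrees(np.arctan(d2[1]/d2[0])),q2,s,n)
# board outline bottom edge
A=np.array([d1,-d2]).T;t=np.linalg.solve(A,q2-q1);print('corner',q1+d1*t[0])
```

```text
[178 180 185 181 186 185 188 184 181 189 100  66  32  53  74  82  80  81
  83  79  78  80  77  80  79  78  78  76  78  83]
[169 172 168 168 172 174 127  59  35  47  62  80  83  86  80  82  79  76
  77  79  80  77  79  76  74  74  76  75  73  74  68  47 154 167 166 164
 163]
rail 11.3070135 [551.9897  147.92398] 0.6033889471077942 49
[(275, np.float64(164.5)), (278, np.float64(164.5)), (281, np.float64(164.5))]
stop 11.225813 [535.591     87.087006] 8.290284490705403e-06 24
corner [563.0636  92.5396]
```

Run:
```python
from h import *
import pickle
p,o=pickle.load(open('w2.pkl','rb'))
print(p['position'])
print(ray([[355.3,164.5]],p,.03)*1000, ray([[359,168.5]],p,.04)*1000)
th=np.radians(11.27);ux=np.array([np.cos(th),np.sin(th)]);uy=np.array([-ux[1],ux[0]])
c=ray([[354.7,164.5]],p,.03)[0,:2]*1000
print('corner',c,'seat',c-30*ux+90*uy)
```

```text
[0.52756215 0.11833991 0.34464128]
[[566.94367283  91.31659695  30.        ]] [[568.89232409  89.94625339  40.        ]]
corner [566.51387228  91.23129264] seat [519.50341846 173.63285349]
```

```bash
python3 -c "
from h import *
plan([.42,-.166,.22],-78.1,12,1)"
```

```text
max [1.400e-02 1.600e-03 2.090e-02 1.000e-04 1.302e-01 0.000e+00 1.000e+00]
[-0.0135, -0.0016, -0.016, -0.0001, 0.1302, 0, 1, -0.0113, -0.0016, -0.0176, -0.0001, 0.1302, 0, 1, -0.0089, -0.0016, -0.0189, -0.0001, 0.1302, 0, 1, -0.0064, -0.0016, -0.0199, -0.0001, 0.1302, 0, 1, -0.0037, -0.0016, -0.0206, -0.0001, 0.1302, 0, 1, -0.001, -0.0016, -0.0209, -0.0001, 0.1302, 0, 1, 0.0017, -0.0016, -0.0208, -0.0001, 0.1302, 0, 1, 0.0044, -0.0016, -0.0204, -0.0001, 0.1302, 0, 1, 0.007, -0.0016, -0.0197, -0.0001, 0.1302, 0, 1, 0.0095, -0.0016, -0.0186, -0.0001, 0.1302, 0, 1, 0.0118, -0.0016, -0.0172, -0.0001, 0.1302, 0, 1, 0.014, -0.0016, -0.0156, -0.0001, 0.1302, 0, 1]
```

Call:
step_arm:
  motion: [-0.0135,-0.0016,-0.016,0,0.13,0,1,-0.0113,-0.0016,-0.0176,0,0.13,0,1,-0.009,-0.0016,-0.019,0,0.13,0,1,-0.0064,-0.0016,-0.02,0,0.13,0,1,-0.0037,-0.0016,-0.0206,0,0.13,0,1,-0.001,-0.0016,-0.021,0,0.13,0,1,0.0017,-0.0016,-0.021,0,0.13,0,1,0.0044,-0.0016,-0.0204,0,0.13,0,1,0.007,-0.0016,-0.0197,0,0.13,0,1,0.0095,-0.0016,-0.0186,0,0.13,0,1,0.0118,-0.0016,-0.0172,0,0.13,0,1,0.014,-0.0016,-0.0156,0,0.13,0,1]

```text
time_s: 5.15
eef_pos: [0.4208, -0.1634, 0.2194]
tool_rot: [-1.571, 0.001, -1.359]
force: [-0.2, -0.5, 0.1]
opening: 0.0849
```

Call:
step_arm:
  motion: [0,0,0,0,0,0,1,0,0,0,0,0,0,1,0,0,0,0,0,0,1]

```text
time_s: 5.45
eef_pos: [0.4215, -0.163, 0.2195]
tool_rot: [-1.571, 0.0, -1.352]
force: [0.7, 0.1, 0.1]
opening: 0.0852
```

Run:
```python
from rig import r,get_image,camera_params
import pickle
from h import *
o=r.get_obs();p=camera_params('wrist')
im=get_image('wrist');cv2.imwrite("pics/w3.png",im);pickle.dump((p,o),open('w3.pkl','wb'))
print(o['eef_pos'],np.degrees(o['tool_rot']),o['time_s'],o['opening'],o['qpos'])
c=blob(masks(im)['green']);print(rect(c,p,.044));print(cv2.boxPoints(cv2.minAreaRect(c)))
```

```text
[ 0.42147216 -0.1629861   0.21952733] [-9.00240869e+01  2.14084989e-02 -7.74792335e+01] 5.45 0.0851991495314343 [-0.47734508 -0.13126831  0.70083983  1.96589923  0.08810918  1.27787901
 -1.15857574]
(486.2511901855469, -151.4774169921875, 158.15216064453125, 59.3508415222168, 11.704785346984863)
[[272.   0.]
 [359.   0.]
 [359. 228.]
 [272. 228.]]
```

View pics/w3.png

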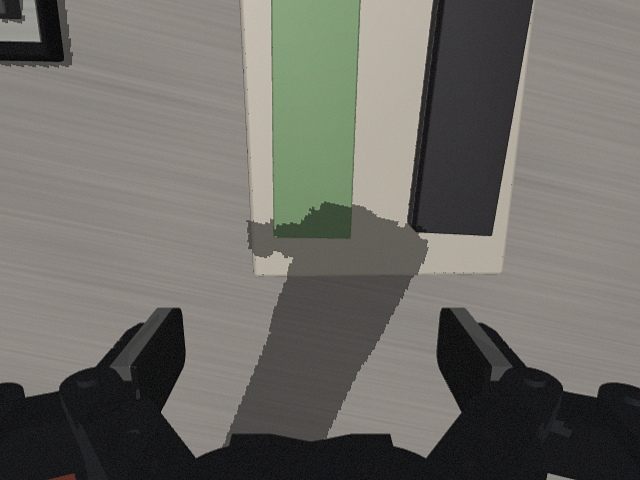

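Run:
```python
from h import *
import pickle
p,o=pickle.load(open('w3.pkl','rb'))
im=cv2.imread('pics/w3.png')
B,G,R=[im[...,i].astype(int) for i in range(3)]
c=blob(((G>R+8)&(G>B+5)&(G>45))[:, 240:400])+np.array([240,0])
print(rect(c,p,.044),cv2.boundingRect(c))
g=ray([[273.5,238],[351,238]],p,.044)*1000;print(g)
t=np.radians(11.7);a=np.array([np.cos(t),np.sin(t)])
print('centre',g.mean(0)[:2]+90*a)
ce=g.mean(0)[:2]+90*a
plan([ce[0]/1e3,ce[1]/1e3,.075],-78.3,6,1)
```

```text
(482.8202819824219, -152.16958618164062, 165.18565368652344, 59.51908874511719, 11.671905517578125) (271, 0, 89, 238)
[[ 394.99103753 -140.22362326   44.        ]
 [ 407.99521228 -198.81720079   44.        ]]
centre [ 489.62317786 -151.26955544]
max [5.00e-04 2.41e-02 1.15e-02 1.00e-04 2.30e-03 0.00e+00 1.00e+00]
[0.0005, 0.0241, 0.0115, 0.0001, 0.0023, -0, 1, 0.0005, 0.0241, 0.0115, 0.0001, 0.0023, -0, 1, 0.0005, 0.0241, 0.0115, 0.0001, 0.0023, -0, 1, 0.0005, 0.0241, 0.0115, 0.0001, 0.0023, -0, 1, 0.0004, 0.0241, 0.0115, 0.0001, 0.0023, -0, 1, 0.0004, 0.0241, 0.0115, 0.0001, 0.0023, -0, 1]
```

Call:
step_arm:
  motion: [0.0005,0.024,0.0115,0,0.0023,0,1,0.0005,0.024,0.0115,0,0.0023,0,1,0.0005,0.024,0.0115,0,0.0023,0,1,0.0005,0.024,0.0115,0,0.0023,0,1,0.0004,0.024,0.0115,0,0.0023,0,1,0.0004,0.024,0.0115,0,0.0023,0,1,0,0,0,0,0,0,1,0,0,0,0,0,0,1]

```text
time_s: 6.3
eef_pos: [0.4888, -0.1527, 0.0756]
tool_rot: [-1.573, -0.0, -1.369]
force: [-0.3, 0.1, -0.5]
opening: 0.0856
```

```bash
python3 -c "
from h import *
plan([.4895,-.1513,.02],-78.2,4,1)"
```

```text
max [3.00e-04 1.39e-02 3.00e-04 5.00e-04 9.00e-04 1.00e-04 1.00e+00]
[-0.0003, 0.0139, 0.0003, 0.0005, -0.0009, 0.0001, 1, -0.0003, 0.0139, 0.0003, 0.0005, -0.0009, 0.0001, 1, -0.0003, 0.0139, 0.0003, 0.0005, -0.0009, 0.0001, 1, -0.0003, 0.0139, 0.0003, 0.0005, -0.0009, 0.0001, 1]
```

Call:
step_arm:
  motion: [-0.001,0.014,0.001,0,-0.003,0,1,0,0.014,0,0,0,0,1,0,0.014,0,0,0,0,1,0,0.0135,0,0,0,0,1,0,0,0,0,0,0,1,0,0,0,0,0,0,0,0,0,0,0,0,0,0,0,0,0,0,0,0,0,0,0,0,0,0,0,0,0,0,0,0,0,0,0]
  grip_force: 60

```text
time_s: 7.3
eef_pos: [0.4904, -0.1516, 0.0211]
tool_rot: [-1.57, 0.0, -1.367]
force: [-2.4, 1.2, 6.0]
opening: 0.0585
```

Run:
```python
from rig import r,get_image,camera_params
from h import *
im=get_image('wrist');cv2.imwrite("pics/w4.png",im)
cv2.imwrite("pics/s4.png",get_image('side'))
```

```text
(no output)
```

View pics/w4.png

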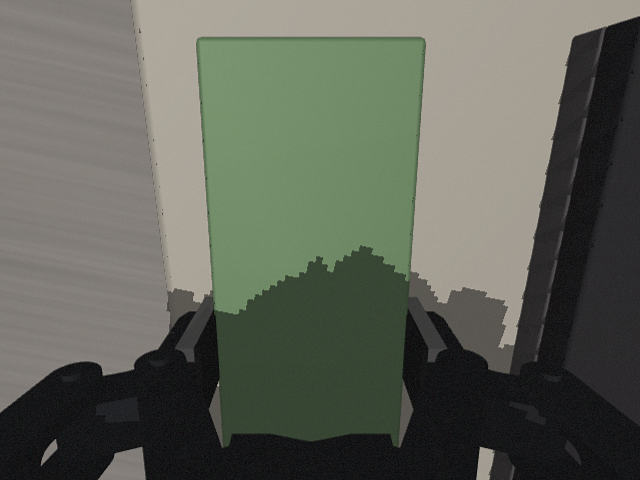

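View pics/s4.png

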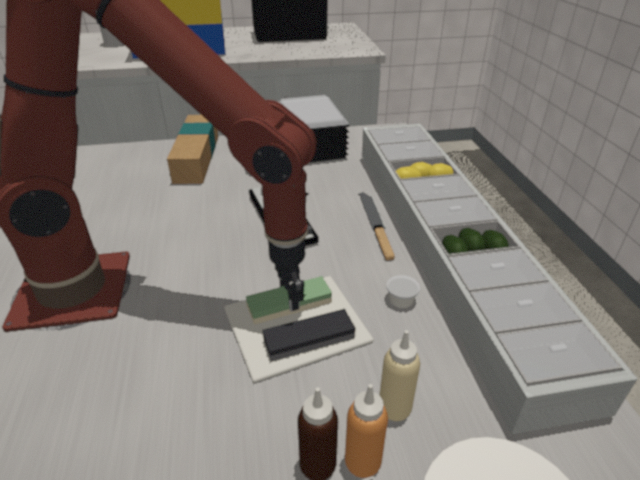

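Call:
step_arm:
  motion: [0,-0.02,0,0,0,0,0,0,-0.03,0,0,0,0,0,0,-0.04,0,0,0,0,0,0,-0.04,0,0,0,0,0,0,0,0,0,0,0,0]

```text
time_s: 7.9
eef_pos: [0.4925, -0.1528, 0.1549]
tool_rot: [-1.563, -0.002, -1.367]
force: [0.6, -0.3, -6.9]
opening: 0.0588
```

```bash
python3 -c "
from h import *
plan([.509,.183,.15],11.27,12,0)"
```

```text
max [0.0271 0.0005 0.028  0.0004 0.1303 0.0006 0.    ]
[-0.0271, 0.0004, 0.007, -0.0004, -0.1303, 0.0006, 0, -0.026, 0.0004, 0.0105, -0.0004, -0.1303, 0.0006, 0, -0.0244, 0.0004, 0.0138, -0.0004, -0.1303, 0.0006, 0, -0.0224, 0.0005, 0.0168, -0.0004, -0.1303, 0.0006, 0, -0.02, 0.0005, 0.0196, -0.0004, -0.1303, 0.0006, 0, -0.0173, 0.0005, 0.022, -0.0004, -0.1303, 0.0006, 0, -0.0143, 0.0005, 0.0241, -0.0004, -0.1303, 0.0006, 0, -0.0111, 0.0005, 0.0257, -0.0004, -0.1303, 0.0006, 0, -0.0076, 0.0005, 0.027, -0.0004, -0.1303, 0.0006, 0, -0.0041, 0.0004, 0.0277, -0.0004, -0.1303, 0.0006, 0, -0.0004, 0.0004, 0.028, -0.0004, -0.1303, 0.0006, 0, 0.0032, 0.0004, 0.0278, -0.0004, -0.1303, 0.0006, 0]
```

Call:
step_arm:
  motion: [-0.027,0,0.007,0,-0.13,0,0,-0.026,0,0.0105,0,-0.13,0,0,-0.0244,0,0.0138,0,-0.13,0,0,-0.0224,0,0.0168,0,-0.13,0,0,-0.02,0,0.0196,0,-0.13,0,0,-0.0173,0,0.022,0,-0.13,0,0,-0.0143,0,0.024,0,-0.13,0,0,-0.011,0,0.0257,0,-0.13,0,0,-0.0076,0,0.027,0,-0.13,0,0,-0.004,0,0.0277,0,-0.13,0,0,0,0,0.028,0,-0.13,0,0,0.0032,0,0.0278,0,-0.13,0,0]

```text
time_s: 9.1
eef_pos: [0.5064, 0.1843, 0.1485]
tool_rot: [-1.571, 0.003, 0.199]
force: [1.5, 0.7, -7.4]
opening: 0.0585
```

Call:
step_arm:
  motion: [0,0,0,0,0,0,0,0,0,0,0,0,0,0,0,0,0,0,0,0,0]

```text
time_s: 9.4
eef_pos: [0.507, 0.1823, 0.1492]
tool_rot: [-1.572, 0.002, 0.191]
force: [-0.7, 0.8, -6.6]
opening: 0.0583
```

Run:
```python
from rig import r,get_image,camera_params
from h import *
import pickle
o=r.get_obs();p=camera_params('wrist')
im=get_image('wrist');cv2.imwrite("pics/w5.png",im);pickle.dump((p,o),open('w5.pkl','wb'))
plan([.509,.183,.055],11.27,5,0)
c=blob(masks(im)['green']);print(cv2.boundingRect(c),rect(c,p,o['eef_pos'][2]+.023))
```

```text
max [0.0004 0.0189 0.0001 0.0001 0.0012 0.0003 0.    ]
[0.0004, 0.0189, 0.0001, 0.0001, -0.0012, -0.0003, 0, 0.0004, 0.0189, 0.0001, 0.0001, -0.0012, -0.0003, 0, 0.0004, 0.0189, 0.0001, 0.0001, -0.0012, -0.0003, 0, 0.0004, 0.0189, 0.0001, 0.0001, -0.0012, -0.0003, 0, 0.0004, 0.0189, 0.0001, 0.0001, -0.0012, -0.0003, 0]
(196, 37, 229, 274) (497.1587829589844, 231.8820037841797, 76.58440399169922, 59.148128509521484, 100.94506168365479)
```

View pics/w5.png

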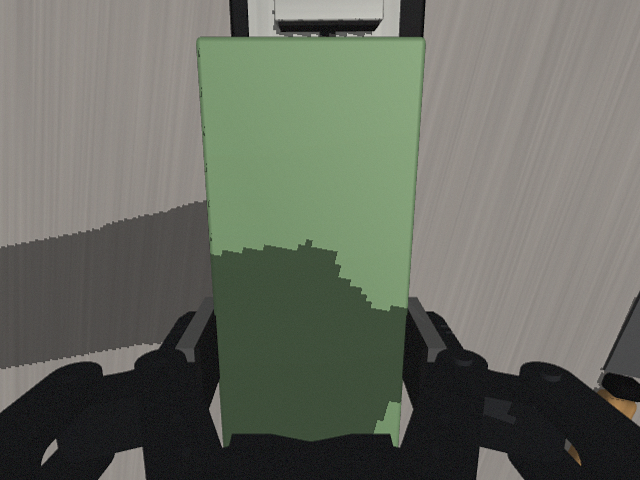

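Call:
step_arm:
  motion: [0,0.019,0,0,-0.003,0,0,0,0.019,0,0,-0.003,0,0,0,0.019,0,0,0,0,0,0,0.019,0,0,0,0,0,0,0.018,0,0,0,0,0,0,0,0,0,0,0,0,0,0,0,0,0,0,0]

```text
time_s: 10.15
eef_pos: [0.5076, 0.1829, 0.0566]
tool_rot: [-1.571, 0.0, 0.198]
force: [-0.8, -0.2, -5.6]
opening: 0.0589
```

Call:
step_arm:
  motion: [0,0.005,0,0,0,0,0,0,0.004,0,0,0,0,0,0,0.003,0,0,0,0,0,0,0,0,0,0,0,0]

```text
time_s: 10.55
eef_pos: [0.5073, 0.1836, 0.044]
tool_rot: [-1.571, 0.0, 0.199]
force: [-0.5, 0.3, -6.7]
opening: 0.0585
```

Call:
step_arm:
  motion: [0,0.003,0,0,0,0,0,0,0.001,0,0,0,0,0,0,0,0,0,0,0,0]

```text
time_s: 10.85
eef_pos: [0.5074, 0.1836, 0.0401]
tool_rot: [-1.571, 0.0, 0.199]
force: [0.7, -0.0, -7.1]
opening: 0.0587
```

Call:
step_arm:
  motion: [0,0.002,0,0,0,0,0,0,0,0,0,0,0,0,0,0,0,0,0,0,0]

```text
time_s: 11.15
eef_pos: [0.5077, 0.1837, 0.0391]
tool_rot: [-1.57, -0.0, 0.199]
force: [-4.0, -1.0, 6.2]
opening: 0.0589
```

Call:
step_arm:
  motion: [0.002,-0.0007,0,0,0,0,0,0.002,0,0,0,0,0,0,0.002,0,0,0,0,0,0,0.001,0,0,0,0,0,0,0,0,0,0,0,0,0]

```text
time_s: 11.65
eef_pos: [0.5144, 0.1851, 0.0391]
tool_rot: [-1.571, 0.0, 0.199]
force: [-5.3, 0.5, 3.2]
opening: 0.0588
```

Call:
step_arm:
  motion: [0.001,-0.0004,0,0,0,0,0,0.001,0,0,0,0,0,0,0,0,0,0,0,0,0]

```text
time_s: 11.95
eef_pos: [0.5164, 0.1853, 0.0391]
tool_rot: [-1.571, 0.0, 0.199]
force: [-1.4, -0.4, -5.3]
opening: 0.0587
```

Call:
step_arm:
  motion: [0.001,0,0,0,0,0,0,0,0,0,0,0,0,0]

```text
time_s: 12.15
eef_pos: [0.5165, 0.1854, 0.0392]
tool_rot: [-1.571, 0.002, 0.199]
force: [-5.9, -1.5, -0.5]
opening: 0.0585
```

Call:
step_arm:
  motion: [0.001,0,0,0,0,0,0,0,0,0,0,0,0,0]

```text
time_s: 12.35
eef_pos: [0.5165, 0.1854, 0.0392]
tool_rot: [-1.571, 0.004, 0.199]
force: [-10.9, -1.8, 5.6]
opening: 0.0586
```

Call:
step_arm:
  motion: [-0.001,0,-0.002,0,0,0,0,0,0,-0.002,0,0,0,0,0,0,-0.002,0,0,0,0,0,0,-0.002,0,0,0,0,0,0,0,0,0,0,0]

```text
time_s: 12.85
eef_pos: [0.5177, 0.1789, 0.0392]
tool_rot: [-1.569, 0.002, 0.2]
force: [-7.4, 3.4, -0.3]
opening: 0.0587
```

Call:
step_arm:
  motion: [0,0,-0.002,0,0,0,0,0,0,-0.001,0,0,0,0,0,0,0,0,0,0,0]

```text
time_s: 13.15
eef_pos: [0.5182, 0.1762, 0.0392]
tool_rot: [-1.569, 0.002, 0.2]
force: [-7.4, 3.6, -2.1]
opening: 0.0587
```

Call:
step_arm:
  motion: [0,0,-0.001,0,0,0,0,0,0,-0.001,0,0,0,0,0,0,0,0,0,0,0]

```text
time_s: 13.45
eef_pos: [0.5185, 0.1748, 0.0392]
tool_rot: [-1.569, 0.002, 0.2]
force: [-6.8, 6.8, -1.1]
opening: 0.0586
```

Call:
step_arm:
  motion: [0,0,-0.001,0,0,0,0,0,0,0,0,0,0,0]

```text
time_s: 13.65
eef_pos: [0.5185, 0.1748, 0.0392]
tool_rot: [-1.567, 0.002, 0.201]
force: [-7.9, 8.6, -2.3]
opening: 0.0584
```

Call:
step_arm:
  motion: [0,0,-0.001,0,0,0,0,0,0,0,0,0,0,0]

```text
time_s: 13.85
eef_pos: [0.5185, 0.1748, 0.0392]
tool_rot: [-1.566, 0.002, 0.201]
force: [-7.9, 13.0, -3.1]
opening: 0.0589
```

Call:
step_arm:
  motion: [0,0,-0.001,0,0,0,0,0,0,0,0,0,0,0]

```text
time_s: 14.05
eef_pos: [0.5185, 0.1748, 0.0393]
tool_rot: [-1.565, 0.002, 0.202]
force: [-8.5, 14.8, -1.8]
opening: 0.0584
```

Call:
step_arm:
  motion: [0.001,0,0,0,0,0,0,0.001,0,0,0,0,0,0,0,0,0,0,0,0,0]

```text
time_s: 14.35
eef_pos: [0.5186, 0.1748, 0.0392]
tool_rot: [-1.565, 0.006, 0.202]
force: [-19.6, 12.7, 7.6]
opening: 0.0585
```

Call:
step_arm:
  motion: [0,0,-0.0015,0,0,0,0,0,0,-0.0015,0,0,0,0,0,0,0,0,0,0,0]

```text
time_s: 14.65
eef_pos: [0.5186, 0.1748, 0.0392]
tool_rot: [-1.562, 0.005, 0.203]
force: [-20.7, 22.5, 5.8]
opening: 0.0586
```

Run:
```python
from rig import r,get_image,camera_params
from h import *
import pickle
o=r.get_obs();p=camera_params('wrist')
im=get_image('wrist');cv2.imwrite("pics/w6.png",im);pickle.dump((p,o),open('w6.pkl','wb'))
t=get_image('top');cv2.imwrite("pics/t6.png",cv2.resize(t[200:330,190:470],None,fx=2.8,fy=2.8,interpolation=cv2.INTER_CUBIC))
print(o['force'],o['eef_pos'],o['tool_rot'],o['wrist_torque'])
th=.197;f=o['force'];print('x push',-(f[0]*np.cos(th)+f[1]*np.sin(th)),'y push',-f[0]*np.sin(th)+f[1]*np.cos(th))
c=blob(masks(im)['green']);print(rect(c,p,.062))
```

```text
[-20.69998044  22.5318022    5.83803797] [0.51858988 0.17476783 0.03924349] [-1.56214416  0.00528467  0.20294579] [ 4.32623121  4.00052065 -1.37347754]
x push 15.889495016205768 y push 26.147566789971044
(513.2306518554688, 199.66661071777344, 127.15445709228516, 59.29987716674805, 101.41287899017334)
```

View pics/w6.png

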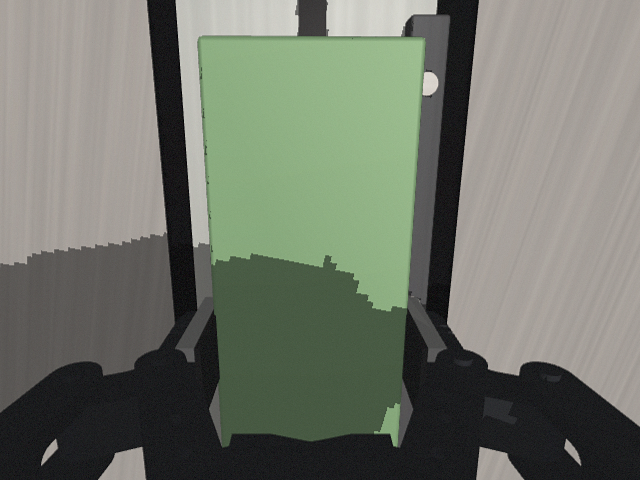

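View pics/t6.png

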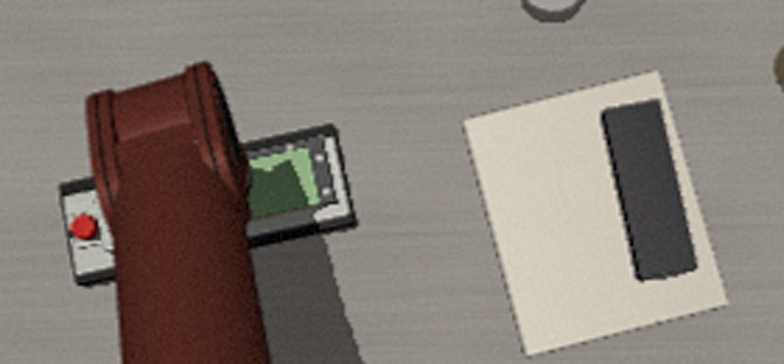

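Run:
```python
from h import *
import pickle
p,o=pickle.load(open('w6.pkl','rb'))
th=np.radians(11.3);ux=np.array([np.cos(th),np.sin(th)]);uy=np.array([-ux[1],ux[0]])
a=ray([[415,37.5]],p,.062)[0,:2]*1000;b=ray([[430,15.5]],p,.040)[0,:2]*1000
print('rail end minus stone end (expect 10):',(b-a)@uy)
# stone edge vs rail face lateral: stone right top edge px ~ (423,60) ; rail outer edge (448,60) z .04 =12mm beyond
a=ray([[423,60]],p,.060)[0,:2]*1000;b=ray([[447,60]],p,.040)[0,:2]*1000
print('rail outer minus stone side (expect 12):',(b-a)@ux)
```

```text
rail end minus stone end (expect 10): 9.906866582795256
rail outer minus stone side (expect 12): 12.190413876775189
```

Call:
step_arm:
  motion: [0,0,0,0,0,0,0,0,0,0,0,0,0,0,0,0,0,0,0,0,0]

```text
time_s: 15.05
eef_pos: [0.5186, 0.1748, 0.0392]
tool_rot: [-1.562, 0.005, 0.203]
force: [-20.7, 21.8, 4.7]
opening: 0.0588
```

Run:
```python
from h import *
from rig import r,camera_params
k=ray([[220.0,281.0]],camera_params('top'),.062)[0,:2]*1000
th=np.radians(11.3);uy=np.array([-np.sin(th),np.cos(th)])
y=(k-np.array([565.5,91.2]))@uy-130-28
print('jaw mm',y)
if y>77: print(r.sign_off())
```

```text
jaw mm 82.13342210503276
the job is handed in; nothing more can be done
None
```

The green stone is held in the corner of the bed, green side up, pressing on both the side rail and the end stop. I handed the job in at about 15 s of the 64 s allowed; no verdict came back.

**Jaw:** I pushed it back with the shut fingers until it stopped at about 15 N. The top camera then put it at roughly 82 mm of its 85 mm travel.

**Stone:** I gripped it across its width with 60 N, turned it about 90° and set it on the bed. I then slid it against the rail and along to the stop.

**Last checks:**
- **Push:** about 16 N towards the rail and 26 N towards the stop. The pose and the force stayed steady over the last 0.4 s. While sliding, the stone moved with only about 5 N, and at each fence it then stopped while the force kept climbing.
- **Position in the wrist image:** the stone's end is 9.9 mm short of the rail's end, where 10 is expected. The rail's outer edge is 12.2 mm beyond the stone's side, where 12 is expected.
- **Squareness:** the stone is about 0.002 rad off the station. The wrist itself leans about 0.5° from the push.

**What was not certain:** the final forces alone do not prove contact on both fences, since friction could account for much of them. The abrupt stops and the image check are the stronger evidence. The black stone was seen unmoved in the last top picture. I did not re-measure the other things on the counter, but the arm never went near them.

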